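# Shut off and cap one air valve

### The job

The line on the wing-handled valve of the air manifold is being taken out of service. Turn its winged handle clockwise until the valve has closed onto its soft seat and is finger-tight (snug, not forced), without touching the round knobs beside it, and let go. Then lower the larger of the two grey lock-off caps gently over that handle until its rim sits flat on the manifold, let go, and leave everything else on the bench where it is.

Things in the scene. Friction and masses are not known exactly. Their poses are not given: they have to be found in the camera images.
- manifold: Aluminium air manifold bolted down: block 64 mm wide (its x), 350 mm long (its y), flat top 45 mm above the bench. Five upright valves in a row along its y, at y = -110, -55, 0, 55, 110 mm; the wing valve is in one of the three middle places. Brass inlet valve and lever on the -y end (to y = -218 mm), hose barbs on the +x side. Origin on the bench below the middle valve, z up.
- wing_valve: Brass bonnet (body) of the wing valve, 33 mm across, 12 mm high, fixed to the manifold. Origin on the valve's vertical axis at the level of the manifold's flat top, z up. Inside is the soft seat: it is met somewhere between 0.3 and 1.4 rad clockwise from where the handle starts, which cannot be seen, only felt. The nearest round knobs leave a free radius of 39 mm about the axis.
- wing: The only winged handle in the row, black plastic: a disc 34 mm across (1 to 8 mm above its origin) with an upright bar, 34 mm long (its x), 11 mm thick (its y), from 7 to 27 mm above the origin. Turns about vertical z; clockwise from above closes. Origin on the axis, 12 mm above the manifold's flat top. Let go when snug, its thread holds it.
- wing_grip (a point): Point on the wing handle's axis at mid height of its bar, 17 mm above the handle's origin, to grip across the 11 mm. x along the bar, z up. Torque at the handle: free drag about 0.06 N m (either way, it opposes the last motion); once on the seat it rises by about 5 N m per rad; snug is 0.12 to 0.3 N m; at 0.4 N m the soft seat is crushed.
- cap: The larger grey plastic lock-off cap, a loose upside-down cup standing on its open rim on the bench: 45 mm outside, 40 mm inside diameter, 46 mm high (inside 42 mm deep), with a round stud 16 mm across and 20 mm high on top for gripping; about 70 g. Origin at the centre of the rim's plane, z up through the stud.
- cap_stud (a point): Middle of the larger cap's stud, on its axis, 56 mm above the rim.
- small_cap: A smaller grey cap of the same shape, 30 mm across, 30 mm high, with a stud 12 mm across and 12 mm high; too small for the wing handle. Origin at the centre of its rim. A bystander: leave it alone.
- valve_a: A round-knobbed valve of the manifold at its -y end, not to be touched: brass bonnet 33 mm across and 12 mm high with a round black fluted knob 32 mm across, its top 34 mm above the manifold's flat top; it turns very easily. Origin on the valve's axis at the level of the manifold's flat top, z up.
- valve_b: A round-knobbed valve of the manifold, in one of the three middle places, not to be touched: brass bonnet 33 mm across and 12 mm high with a round black fluted knob 32 mm across, its top 34 mm above the manifold's flat top; it turns very easily. Origin on the valve's axis at the level of the manifold's flat top, z up.
- valve_c: A round-knobbed valve of the manifold, in one of the three middle places, not to be touched: brass bonnet 33 mm across and 12 mm high with a round black fluted knob 32 mm across, its top 34 mm above the manifold's flat top; it turns very easily. Origin on the valve's axis at the level of the manifold's flat top, z up.
- valve_d: A round-knobbed valve of the manifold, at the +y end of the row, next to the gauge, not to be touched: brass bonnet 33 mm across and 12 mm high with a round black fluted knob 32 mm across, its top 34 mm above the manifold's flat top; it turns very easily. Origin on the valve's axis at the level of the manifold's flat top, z up.
- petri_dish: Flat clear plastic dish, 86 mm across, 15 mm high. Origin under its centre. A bystander: leave it alone.
- pot_1: Clear plastic seedling cup with dark soil, 84 mm across, 95 mm high. Origin under its centre. A bystander: leave it alone.
- pot_2: Second clear plastic seedling cup, same size, more soil. Origin under its centre. A bystander: leave it alone.
- scissors: Scissors lying flat, 170 mm long, black rings and steel blades, 12 mm high. Origin at the pivot, on the bench; x along the blades. A bystander: leave it alone.
- brush: Small brush lying on the bench. Origin under its middle. A bystander: leave it alone.
- pen: Black pen, 130 mm long, 10 mm thick, lying on the bench. Origin under its middle, x along it. A bystander: leave it alone.
- gauge (a point): Centre of the pressure gauge on the manifold's +y end: steel case 54 mm across, 24 mm thick, reaching 115 mm above the bench.
Things that resemble listed ones, but are neither listed nor needed, are in the scene too. What is shaped like the cap but purple or red is not meant.

How it is judged:
By the outcome, as a careful person would: the job done as asked, in the order asked, and still so for the second after the job is handed in, with the robot touching nothing.
It also fails if it takes over 67 s, if anything falls off the work surface, if the arm or the gripper's body presses on something with over 40 N, if the wrist force passes 120 N, or if a joint passes its speed limit or range.

### The arm

A 7-joint arm with a two-finger parallel gripper is mounted at the origin on the work surface. World frame = base frame: x ahead of the robot, y to its left, z up, the work surface at z = 0. Lengths are in m, angles in rad, forces in N, time in s.
With the tool pointing down it reaches from about 0.425 to 0.875 m from the base axis. Payload 4.7 kg.
Tool frame: the origin (TCP) lies at the very end of the fingers, on their centre line; the grasp point (between the pads) lies 19 mm behind it; z points along the fingers, y is the line along which they close (so a half turn about z gives the same grasp; the last joint's range is limited). The gripper opens to 85 mm and grips with 20 to 120 N. Pads are 22 mm wide; open, the fingers measure 114 mm over their backs; the gripper's body (76 mm by 85 mm) begins 54 mm behind the grasp point. The pads swing forward as they close: fully open they stand 13 mm farther back than shut.
Start: joints at [-1.217, 0.321, -0.07, 1.45, 0.023, 1.371, -0.057], TCP at [0.217, 0.613, 0.231] pointing down, gripper open.
Joint ranges: [-2.86, 2.86], [-0.3, 2.09], [-1.38, 1.24], [0.06, 2.45], [-1.56, 4.7], [0.09, 2.05], [-2.69, 2.69]. Speed limits (rad/s): [2.57, 2.57, 3.14, 3.14, 3.14, 3.14, 3.14].

### API

Orientations are given as a unit quaternion [w, x, y, z].
In Python, from rig import manip, vision, workorder gives the robot as it stands.
- The arm moves only by the shell command python3 -m jog 'ROWS' [FORCE]. ROWS is JSON, a list that holds one entry, the list of rows, each a list of 7 numbers: the finger opening in mm, from 0 to 85.4, then the shift along the tool's x, y, z in mm, then the turn, a rotation vector about the tool's x, y, z in degrees. A call has 1 to 10 rows; each row shifts and turns the commanded pose from where the row before left it, along the tool's axes as they then stand; what a row does not reach is not made up. A row lasts 1/8 s, in which the tool goes at most 62.5 mm and 10.7 degrees, less where a joint would pass 70% of its speed; a pose out of reach is approached as far as the arm can. A call is refused whole if a number of a shift passes 62.5 or a number of a turn 10.7, either way. A call with a gripper value outside its range is refused whole. The fingers move at their own pace and stop on an object; FORCE is the grip in N (left out, the last holds). Time passes only in rows, so rows that do not move let the fingers close. It gives the time, the measured TCP pose, the force, the opening and the grip force at its end, in the units of the state.
- manip.get_obs(): the state, without advancing time (a new reading comes with each control period).
- vision.camera(name): name is "scene" or "side" or "wrist"; returns a dict with "pixels" (384x512x3 uint8, red, green, blue), "fov_y" (degrees; the focal length in pixels is half the picture's height over the tangent of half this angle, whatever the lens; pixels are square), "cx", "cy" (the principal point, pixels), "k1" (the pictures are not rectified: a ray, as slopes to the right and down, at radius r is drawn at 1 + k1 r^2 times it, then the intrinsics apply), "rvec" (rotation vector, rad) and "tvec" (3), from world to camera coordinates, as OpenCV has them. Camera axes: x right, y down, z forward; pixel columns grow to the right and rows downward; lengths in m; the calibration is good to about 2 mm. A picture is of the moment at which its call begins. There is no depth.
- workorder.sign_off(): hands the job in; it is judged then, once.
Trained networks look in the newest picture that a camera, given by its name, has taken for a name from the list of things; names that differ only in an ending like _2 or _b are one class to them, and where a whole thing is asked for, a point or a joint stands for the part that bears it (a point fixed in the world has none). Each returns a list of dicts, best first, with "score" (0 to 1); they miss things now and then, are a little off and sometimes report something else, mostly with a low value. They report only what shows in the picture. A call takes as long as a camera call. They do not tell look-alikes from the thing itself.
- vision.recognise(camera, name): "rect" ([left, top, width, height] in pixels, round what is visible of it).
The state is a dict: "time_s": time; "q": joint angles; "qd": joint speeds; "joint_efforts": joint torques, N m; "ee_pos": TCP position; "ee_rot": TCP orientation; "ft_force": force on the tool from outside, world axes, zero at the start; "ft_torque": the same for the moment, N m; "width": finger opening in m; "grasp_force": force on a finger pad.
Only numpy, scipy, OpenCV 4.12 (cv2) and the standard library are available. Lean on these libraries where they do the work, as an engineer would, in place of code of your own. Each camera call takes 0.05 s, during which the arm holds its last target. There are 200 camera calls.

## Working session

There is one attempt and no reset: what is moved stays moved. The work goes in short steps, Python scripts to look and compute and a shell command to move; the robot and the scene stay as the last step left them, time stands still between calls to the robot, and variables do not carry over. Pictures are saved under pics/ and viewed, at most 10 in all, crops included, and the job is handed in when it is done.

```bash
mkdir -p pics; cat > h.py <<'E'
from rig import manip, vision, workorder
import numpy as np, cv2
def cam(n):
    return vision.camera(n)
def KR(c):
    f=192/np.tan(np.radians(c["fov_y"]/2)); K=np.array([[f,0,c["cx"]],[0,f,c["cy"]],[0,0,1]])
    return K,np.array([c["k1"],0,0,0,0.]),np.array(c["rvec"],float),np.array(c["tvec"],float)
def ray(c,uv,z):
    K,d,r,t=KR(c); p=cv2.undistortPointsIter(np.array([[uv]],float),K,d,None,None,(3,50,1e-9)).ravel()
    R=cv2.Rodrigues(r)[0]; o=-R.T@t; v=R.T@np.array([p[0],p[1],1]); return o+v*(z-o[2])/v[2]
def proj(c,P):
    K,d,r,t=KR(c); return cv2.projectPoints(np.array(P,float).reshape(-1,1,3),r,t,K,d)[0].reshape(-1,2)
def save(c,name,box=None,s=1):
    im=c["pixels"][:,:,::-1]
    if box: l,t,w,h=box; im=im[t:t+h,l:l+w]
    cv2.imwrite("pics/"+name,cv2.resize(im,None,fx=s,fy=s,interpolation=cv2.INTER_CUBIC))
E
python3 - <<'E'
from h import *
for n in ("scene","side","wrist"):
    c=cam(n); save(c,n+"0.png",s=1.5)
    K,d,r,t=KR(c); print(n,"pos",-cv2.Rodrigues(r)[0].T@t)
    for k in ("wing","cap","small_cap","manifold","valve_a","gauge","wing_valve"):
        for o in vision.recognise(n,k)[:5]:
            l,tt,w,h=o["rect"]; print(k,round(o["score"],2),[round(x) for x in o["rect"]],ray(c,(l+w/2,tt+h/2),0.03).round(3))
print(manip.get_obs())
E
```

```text
scene pos [1.42882918 0.5833105  0.81328398]
wing 0.64 [231, 200, 9, 15] [0.516 0.023 0.03 ]
cap 0.7 [185, 138, 13, 16] [ 0.281 -0.303  0.03 ]
cap 0.53 [151, 138, 17, 23] [ 0.368 -0.38   0.03 ]
cap 0.52 [172, 144, 13, 20] [ 0.354 -0.305  0.03 ]
small_cap 0.4 [156, 166, 11, 13] [ 0.48  -0.279  0.03 ]
small_cap 0.4 [138, 189, 154, 66] [0.604 0.011 0.03 ]
small_cap 0.38 [250, 209, 12, 18] [0.528 0.097 0.03 ]
manifold 0.75 [143, 192, 149, 61] [0.603 0.019 0.03 ]
valve_a 0.75 [211, 201, 11, 14] [ 0.548 -0.02   0.03 ]
valve_a 0.72 [246, 209, 14, 17] [0.532 0.09  0.03 ]
valve_a 0.64 [194, 196, 15, 15] [ 0.55  -0.072  0.03 ]
valve_a 0.49 [176, 187, 14, 16] [ 0.543 -0.143  0.03 ]
gauge 0.85 [141, 191, 150, 62] [0.601 0.013 0.03 ]
gauge 0.44 [118, 179, 27, 16] [ 0.596 -0.301  0.03 ]
wing_valve 0.68 [212, 201, 13, 14] [ 0.543 -0.019  0.03 ]
wing_valve 0.67 [229, 201, 13, 16] [0.523 0.028 0.03 ]
side pos [-0.48918719 -0.89039075  0.85913339]
cap 0.91 [332, 265, 19, 28] [ 0.355 -0.317  0.03 ]
cap 0.76 [359, 275, 20, 28] [ 0.373 -0.393  0.03 ]
cap 0.68 [375, 239, 25, 16] [ 0.563 -0.32   0.03 ]
cap
[... 786 characters left out ...]
]
{'time_s': 1.2, 'q': array([-1.2168848 ,  0.320997  , -0.07011539,  1.45049779,  0.0225963 ,
        1.37082363, -0.05689448]), 'qd': array([ 0.00194585,  0.00070537,  0.00098391, -0.00188121,  0.00022545,
        0.00036665, -0.00022506]), 'joint_efforts': array([ 1.58946805e-04, -4.93386769e+01, -3.81289562e-01, -3.14581060e+01,
        1.32870409e-02,  1.42713950e-03, -4.16505763e-07]), 'ee_pos': array([0.21666829, 0.61283732, 0.23135171]), 'ee_rot': array([2.33376773e-05, 1.69070569e-01, 9.85603948e-01, 2.73287544e-05]), 'ft_force': array([0.60547125, 0.48417184, 0.64360485]), 'ft_torque': array([ 0.00233109, -0.00260032, -0.00436814]), 'grasp_force': 0.0, 'width': 0.08556032283469674}
```

View crops.

```bash
python3 - <<'E'
import cv2
a=cv2.imread("pics/scene0.png");b=cv2.imread("pics/side0.png")
# native crops (scaled 1.5)
f=lambda im,l,t,w,h,s: cv2.resize(im[int(t*1.5):int((t+h)*1.5),int(l*1.5):int((l+w)*1.5)],(int(w*s),int(h*s)),interpolation=cv2.INTER_CUBIC)
cv2.imwrite("pics/s1.png",f(a,110,110,200,150,4)); cv2.imwrite("pics/d1.png",f(b,230,150,200,150,4))
E
```

```text
(no output)
```

View pics/s1.png

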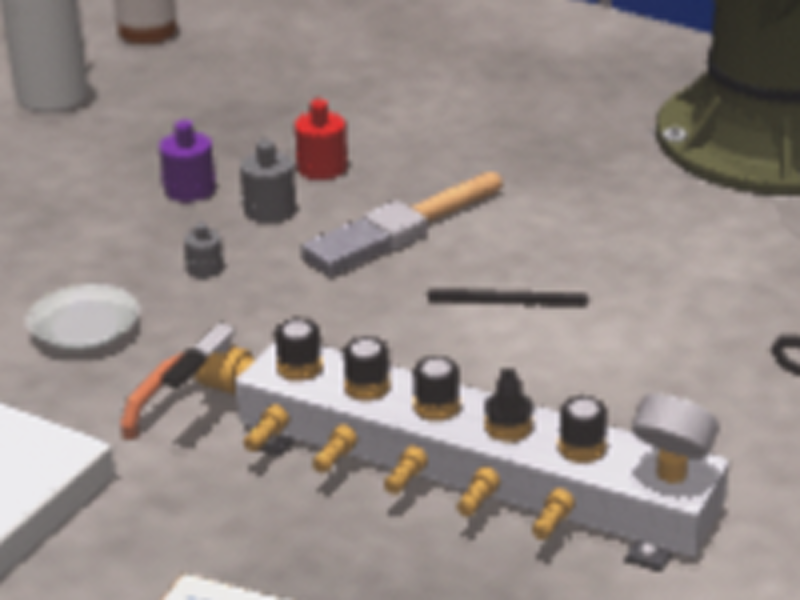

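View pics/d1.png

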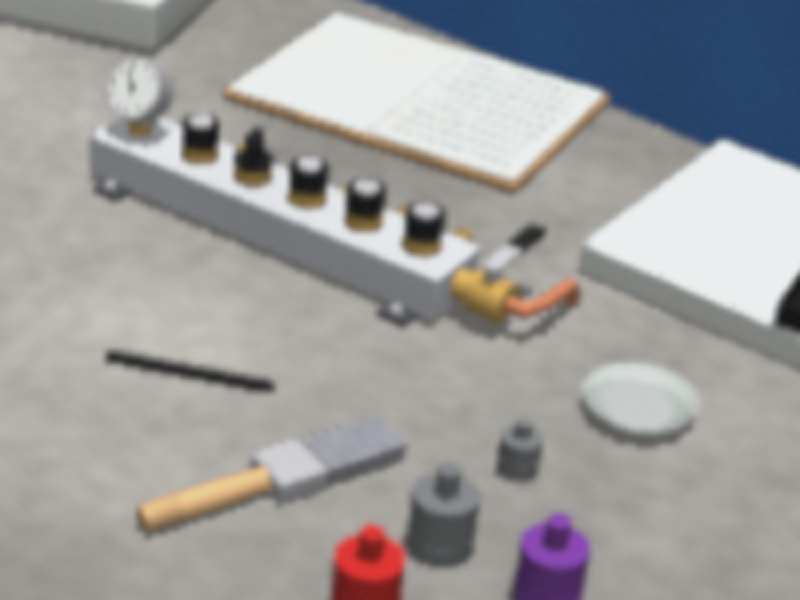

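```bash
python3 - <<'E'
from h import *
c=cam("scene"); s=cam("side")
ks=[(184.25,192),(201.5,197),(219.25,202),(256,212)]; kd=[(336.75,203),(321.5,196.5),(307.25,191),(280.5,180.5)]
A=np.array([ray(c,u,.079) for u in ks]);B=np.array([ray(s,u,.079) for u in kd])
print(A.round(4),B.round(4),sep="\n")
off=np.array([-110,-55,0,110])/1e3
M=(A+B)/2
p=np.polyfit(off,M[:,:2],1); print("dir",p[0],"origin",p[1],"wing",p[0]/np.linalg.norm(p[0])*.055+p[1])
print("cap",ray(c,(176.5,146.5),.064),ray(s,(342,268.5),.064))
print("red/purple stud tops",[ray(s,u,.06) for u in [(323,283),(370,280.5)]])
E
```

```text
[[ 0.5862 -0.1033  0.079 ]
 [ 0.5807 -0.0479  0.079 ]
 [ 0.5746  0.0071  0.079 ]
 [ 0.5613  0.1153  0.079 ]]
[[ 0.5797 -0.1126  0.079 ]
 [ 0.575  -0.0547  0.079 ]
 [ 0.5678 -0.001   0.079 ]
 [ 0.5544  0.106   0.079 ]]
dir [-0.11542562  0.99127418] origin [0.57088068 0.00224167] wing [0.56451937 0.05687255]
cap [ 0.36447592 -0.30380523  0.064     ] [ 0.35395325 -0.31561724  0.064     ]
red/purple stud tops [array([ 0.27818881, -0.31639944,  0.06      ]), array([ 0.37173129, -0.39282574,  0.06      ])]
```

```bash
python3 -m jog '[[[40,-47,-37,0,0,0,0],[40,-47,-37,0,0,0,0],[40,-47,-37,0,0,0,0],[40,-47,-37,0,0,0,0],[40,-47,-37,0,0,0,0],[40,-47,-37,0,0,0,0],[40,-47,-37,0,0,0,0],[40,-47,-37,0,0,0,0],[40,-47,-37,0,0,0,0],[40,-47,-37,0,0,0,0]]]' 40; python3 -m jog '[[[30,-43,-38,0,0,0,0],[30,0,0,0,0,0,-10],[30,0,0,0,0,0,-10],[30,0,0,0,0,0,-10],[30,0,0,0,0,0,-10],[30,0,0,0,0,0,-10],[30,0,0,0,0,0,-5],[30,0,0,0,0,0,0]]]'
python3 - <<'E'
from h import *
c=cam("wrist"); save(c,"w1.png",s=1.5)
K,d,r,t=KR(c);R=cv2.Rodrigues(r)[0]; print("pos",-R.T@t,"axis",R[2],c["fov_y"])
o=manip.get_obs(); print(o["q"],o["ee_pos"],o["ee_rot"],o["time_s"])
print("exp wing px",proj(c,[[.5645,.057,.084]]))
for k in ("wing","valve_a"): print(k,vision.recognise("wrist",k)[:5])
E
```

```text
time_s: 2.55
ee_pos: [0.5374, 0.1058, 0.2318]
ee_rot: [0.0, 0.169, 0.986, 0.0]
ft_force: [1.1, 1.0, 0.4]
width: 0.0398
grasp_force: 0.0
time_s: 3.55
ee_pos: [0.5644, 0.0572, 0.2314]
ee_rot: [0.0, -0.305, 0.952, 0.0]
ft_force: [0.2, 0.5, 0.9]
width: 0.03
grasp_force: 0.0
pos [0.50041521 0.01326557 0.37479294] axis [ 0.24715174  0.17664275 -0.95273992] 60.78976959900829
[-0.47270628  0.14479991  0.36093791  1.67479806 -0.05262299  1.33133593
  2.08645987] [0.56436012 0.05718    0.23141485] [ 1.06796479e-04 -3.04302329e-01  9.52575498e-01  5.04571268e-05] 3.6
exp wing px [[259.0120305  178.79685977]]
wing [{'rect': [286.3, 176.8, 41.0, 40.5], 'score': 0.71}, {'rect': [242.3, 154.6, 33.5, 41.1], 'score': 0.63}]
valve_a [{'rect': [134.2, 100.0, 42.0, 38.4], 'score': 0.91}, {'rect': [191.8, 124.6, 35.6, 40.9], 'score': 0.83}, {'rect': [289.4, 178.5, 36.0, 40.0], 'score': 0.69}, {'rect': [76.3, 73.9, 54.1, 33.7], 'score': 0.6}]
```

View pics/w1.png

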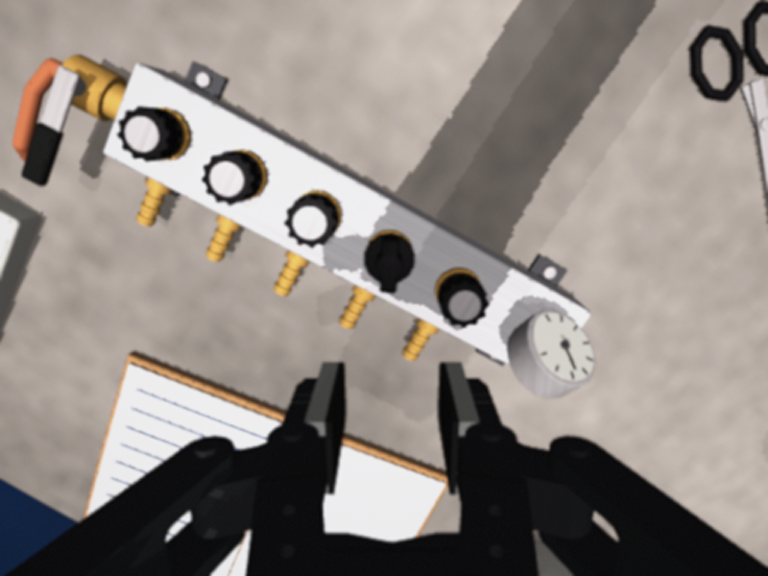

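```bash
python3 - <<'E'
from h import *
c=cam("wrist")
im=c["pixels"][140:210,220:300,::-1].astype(float); g=np.clip(255*(im/255)**.45,0,255).astype(np.uint8)
cv2.imwrite("pics/w2.png",cv2.resize(g,None,fx=8,fy=8,interpolation=cv2.INTER_CUBIC))
A=np.array([ray(c,(u/1.5,v/1.5),.079) for u,v in [(143,134),(232,177),(311,219),(465,304)]])
off=np.array([-110,-55,0,110])/1e3; p=np.polyfit(off,A[:,:2],1); print(A.round(4),p,p[1]+p[0]*.055)
E
```

```text
[[ 0.5825 -0.1066  0.079 ]
 [ 0.5737 -0.0505  0.079 ]
 [ 0.5677  0.0017  0.079 ]
 [ 0.5565  0.1111  0.079 ]] [[-0.11566776  0.98690607]
 [ 0.56851419  0.00249665]] [0.56215246 0.05677649]
```

View pics/w2.png

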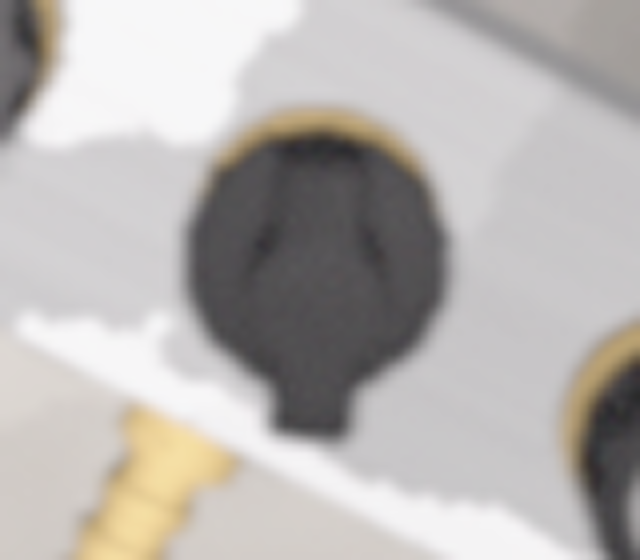

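```bash
python3 - <<'E'
from h import *
c=cam("wrist")
P=lambda x,y,z: ray(c,(220+(x+.5)/8-.5,140+(y+.5)/8-.5),z)[:2]
print("disc c",P(317,255,.065)); a,b=P(322,165,.084),P(312,433,.084); print(a,b,np.linalg.norm(b-a),(b-P(322,230,.084)))
d=b-a; az=np.degrees(np.arctan2(d[1],d[0])); print("bar az",az,"end-17mm",b-d/np.linalg.norm(d)*.017)
o=manip.get_obs(); w,x,y,z=o["ee_rot"]; print("tool x az",np.degrees(np.arctan2(2*x*y,x*x-y*y)),o["ee_pos"])
E
```

```text
disc c [0.56251986 0.05569694]
[0.54987977 0.0475115 ] [0.57639568 0.06494971] 0.03173617696617599 [0.02039439 0.01308233]
bar az 33.3309490408233 end-17mm [0.562192   0.05560865]
tool x az -144.51069955120693 [0.56437278 0.05722667 0.23135633]
```

```bash
python3 -m jog '[[[30,2.3,0,40,0,0,2],[30,0,0,40,0,0,0],[30,0,0,30,0,0,0],[30,0,0,20,0,0,0],[30,0,0,15,0,0,0],[30,0,0,10,0,0,0],[30,0,0,6,0,0,0],[30,0,0,2,0,0,0],[30,0,0,0,0,0,0]]]' 20
python3 - <<'E'
from h import *
c=cam("wrist"); save(c,"w3.png",s=1.5); o=manip.get_obs(); print(o["ee_pos"],o["ft_force"],o["ft_torque"],o["time_s"])
E
```

```text
time_s: 4.92
ee_pos: [0.5628, 0.0559, 0.0687]
ee_rot: [0.0, -0.288, 0.957, -0.0]
ft_force: [-0.7, 0.5, -0.2]
width: 0.0303
grasp_force: 0.0
[0.56289868 0.05590453 0.06884943] [ 0.47312793 -0.16437763 -0.0353054 ] [ 0.00519987 -0.00758239  0.01345927] 4.975
```

View pics/w3.png

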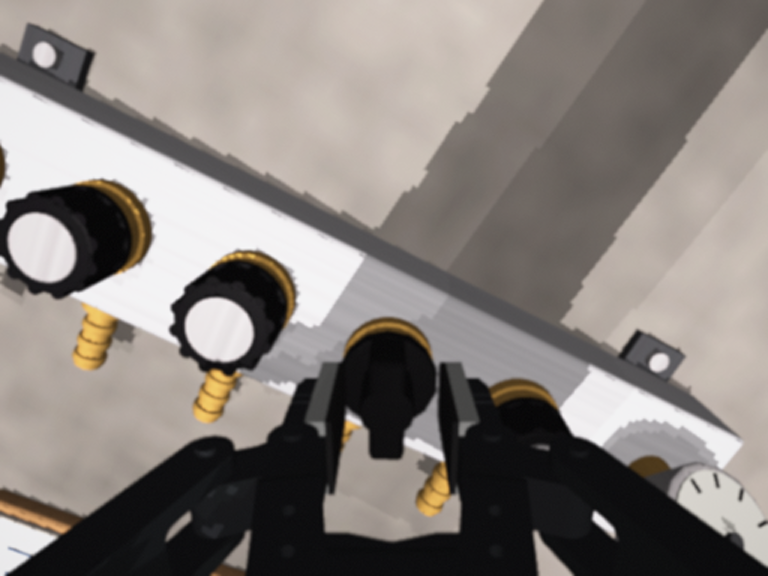

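```bash
python3 -m jog '[[[16,0,0,0,0,0,0],[8,0,0,0,0,0,0],[8,0,0,0,0,0,0],[8,0,0,0,0,0,0]]]' 25
python3 -c "
from h import *
o=manip.get_obs(); print(o['ee_pos'],o['ee_rot'],o['ft_force'],o['ft_torque'],o['width'],o['grasp_force'])"
```

```text
time_s: 5.48
ee_pos: [0.5637, 0.0547, 0.069]
ee_rot: [0.001, -0.288, 0.958, -0.001]
ft_force: [3.9, -4.2, 1.1]
width: 0.0103
grasp_force: 28.7
[0.56367617 0.05471846 0.06900115] [ 1.06408602e-03 -2.88054622e-01  9.57613040e-01 -8.17790156e-04] [ 3.92402619 -4.21902937  1.13219667] [-0.9045068  -0.73864304 -0.01859769] 0.010295135503122428 28.710671961307526
```

```bash
cat > r.py <<'E'
from h import *
from scipy.spatial.transform import Rotation as Ro
o=manip.get_obs(); w,x,y,z=o["ee_rot"]; R=Ro.from_quat([x,y,z,w]).as_matrix()
print("t",o["time_s"],"az",np.degrees(np.arctan2(R[1,0],R[0,0])).round(2),"pos",o["ee_pos"].round(4),"Ftool",(R.T@o["ft_force"]).round(2),"Tz",o["ft_torque"][2].round(3),"grip",o["grasp_force"].round(1),"w",o["width"].round(4),"q7",o["q"][6].round(2))
E
python3 -m jog '[[[8,0,-1.6,0,0,0,0],[8,0,0,0,0,0,0]]]' >/dev/null; python3 r.py
python3 -m jog '[[[8,0,0,0,0,0,2],[8,0,0,0,0,0,0]]]' >/dev/null; python3 r.py
python3 -m jog '[[[8,0,0,0,0,0,2],[8,0,0,0,0,0,0]]]' >/dev/null; python3 r.py
```

```text
Traceback (most recent call last):
  File "r.py", line 4, in <module>
    print("t",o["time_s"],"az",np.degrees(np.arctan2(R[1,0],R[0,0])).round(2),"pos",o["ee_pos"].round(4),"Ftool",(R.T@o["ft_force"]).round(2),"Tz",o["ft_torque"][2].round(3),"grip",o["grasp_force"].round(1),"w",o["width"].round(4),"q7",o["q"][6].round(2))
                                                                                                                                                                                     ^^^^^^^^^^^^^^^^^^^^^^
AttributeError: 'float' object has no attribute 'round'
Traceback (most recent call last):
  File "r.py", line 4, in <module>
    print("t",o["time_s"],"az",np.degrees(np.arctan2(R[1,0],R[0,0])).round(2),"pos",o["ee_pos"].round(4),"Ftool",(R.T@o["ft_force"]).round(2),"Tz",o["ft_torque"][2].round(3),"grip",o["grasp_force"].round(1),"w",o["width"].round(4),"q7",o["q"][6].round(2))
                                                                                                                                                                                     ^^^^^^^^^^^^^^^^^^^^^^
AttributeError: 'float' object has no attribute 'round'
Traceback (most recent call last):
  File "r.py", line 4, in <module>
    print("t",o["time_s"],"az",np.degrees(np.arctan2(R[1,0],R[0,0])).round(2),"pos",o["ee_pos"].round(4),"Ftool",(R.T@o["ft_force"]).round(2),"Tz",o["ft_torque"][2].round(3),"grip",o["grasp_force"].round(1),"w",o["width"].round(4),"q7",o["q"][6].round(2))
                                                                                                                                                                                     ^^^^^^^^^^^^^^^^^^^^^^
AttributeError: 'float' object has no attribute 'round'
```

```bash
sed -i 's/o\["grasp_force"\].round(1)/round(o["grasp_force"],1)/; s/o\["width"\].round(4)/round(o["width"],4)/' r.py; python3 r.py
python3 -m jog '[[[8,0,0,0,0,0,2],[8,0,0,0,0,0,0]]]' >/dev/null; python3 r.py
python3 -m jog '[[[8,0,0,0,0,0,2],[8,0,0,0,0,0,0]]]' >/dev/null; python3 r.py
```

```text
t 6.225 az -150.47 pos [0.5637 0.0548 0.069 ] Ftool [ 0.31 -1.97 -5.06] Tz -0.059 grip 29.2 w 0.0101 q7 2.04
t 6.475 az -152.47 pos [0.5636 0.0548 0.069 ] Ftool [ 0.01 -2.33 -5.59] Tz -0.047 grip 29.2 w 0.0099 q7 2.01
t 6.725 az -154.47 pos [0.5637 0.0548 0.069 ] Ftool [-0.24 -3.4  -5.47] Tz -0.115 grip 29.2 w 0.0105 q7 1.97
```

```bash
sed -i 's/,"grip"/,"T",o["ft_torque"].round(2),"e7",o["joint_efforts"][6].round(4),"grip"/' r.py
python3 -m jog '[[[8,0,-0.9,0,0,0,0],[8,0,0,0,0,0,0]]]' >/dev/null; python3 r.py
python3 -m jog '[[[8,0,0,0,0,0,2]]]' >/dev/null; python3 r.py
python3 -m jog '[[[8,0,0,0,0,0,2]]]' >/dev/null; python3 r.py
python3 -m jog '[[[8,0,0,0,0,0,2]]]' >/dev/null; python3 r.py
python3 -m jog '[[[8,0,0,0,0,0,0]]]' >/dev/null; python3 r.py
```

```text
t 6.975 az -154.44 pos [0.5637 0.0548 0.069 ] Ftool [ 0.67 -0.58 -5.72] Tz -0.034 T [-0.21  0.08 -0.03] e7 0.0653 grip 29.3 w 0.0099 q7 1.97
t 7.1 az -156.46 pos [0.5636 0.0549 0.0689] Ftool [ 1.14 -0.61 -6.64] Tz 0.033 T [-0.12  0.06  0.03] e7 0.2977 grip 29.3 w 0.0103 q7 1.94
t 7.225 az -158.47 pos [0.5637 0.0548 0.069 ] Ftool [ 0.47 -0.8  -5.89] Tz 0.063 T [-0.2   0.08  0.06] e7 0.2187 grip 29.3 w 0.0101 q7 1.91
t 7.35 az -160.47 pos [0.5636 0.0549 0.069 ] Ftool [ 0.67 -0.61 -5.84] Tz 0.071 T [-0.14 -0.    0.07] e7 0.2172 grip 29.3 w 0.01 q7 1.87
t 7.475 az -160.43 pos [0.5636 0.0549 0.069 ] Ftool [ 0.83 -0.48 -6.28] Tz -0.045 T [-0.15  0.1  -0.04] e7 -0.0171 grip 29.3 w 0.0101 q7 1.87
```

```bash
cat > g.py <<'E'
from h import *
import sys
from scipy.spatial.transform import Rotation as Ro
o=manip.get_obs(); w,x,y,z=o["ee_rot"]; R=Ro.from_quat([x,y,z,w]).as_matrix(); T=o["ft_torque"][2]
print(round(o["time_s"],2),np.degrees(np.arctan2(R[1,0],R[0,0])).round(2),(R.T@o["ft_force"]).round(1),"Tz",T.round(3))
sys.exit(int(T>.11))
E
J="python3 -m jog"
$J '[[[8,0,0,0,0,0,1.5]]]' >/dev/null; python3 g.py &&
$J '[[[8,0,0,0,0,0,1.5]]]' >/dev/null && python3 g.py &&
$J '[[[8,0,0,0,0,0,1.5]]]' >/dev/null && python3 g.py &&
$J '[[[8,0,0,0,0,0,1.5]]]' >/dev/null && python3 g.py &&
$J '[[[8,0,0,0,0,0,1.5]]]' >/dev/null && python3 g.py &&
$J '[[[8,0,0,0,0,0,1.5]]]' >/dev/null && python3 g.py &&
$J '[[[8,0,0,0,0,0,1.5]]]' >/dev/null && python3 g.py &&
$J '[[[8,0,0,0,0,0,1.5]]]' >/dev/null && python3 g.py &&
$J '[[[8,0,0,0,0,0,1.5]]]' >/dev/null && python3 g.py &&
$J '[[[8,0,0,0,0,0,1.5]]]' >/dev/null && python3 g.py
```

```text
7.6 -161.94 [ 0.4 -0.9 -5.9] Tz 0.038
7.72 -163.45 [-0.1 -0.1 -6.6] Tz 0.04
7.85 -164.95 [ 0.8 -1.2 -5.8] Tz 0.077
7.97 -166.45 [ 1.  -0.1 -5.7] Tz 0.084
8.1 -167.95 [ 1.2 -0.7 -6. ] Tz 0.086
8.22 -169.45 [-0.3 -0.5 -6.8] Tz 0.067
8.35 -170.95 [ 0.6  0.4 -6.1] Tz 0.036
8.47 -172.45 [ 0.6 -0.6 -6.9] Tz 0.036
8.6 -173.95 [ 1.4 -0.1 -6.8] Tz 0.089
8.72 -175.45 [ 1.1  0.2 -6.2] Tz 0.097
```

```bash
sed -i 's/T>.11/T>.125/' g.py
J="python3 -m jog"
$J '[[[8,0,0,0,0,0,1.5]]]' >/dev/null; python3 g.py &&
$J '[[[8,0,0,0,0,0,1.5]]]' >/dev/null && python3 g.py &&
$J '[[[8,0,0,0,0,0,1.5]]]' >/dev/null && python3 g.py &&
$J '[[[8,0,0,0,0,0,1.5]]]' >/dev/null && python3 g.py &&
$J '[[[8,0,0,0,0,0,1.5]]]' >/dev/null && python3 g.py &&
$J '[[[8,0,0,0,0,0,1.5]]]' >/dev/null && python3 g.py &&
$J '[[[8,0,0,0,0,0,1.5]]]' >/dev/null && python3 g.py &&
$J '[[[8,0,0,0,0,0,1.5]]]' >/dev/null && python3 g.py &&
$J '[[[8,0,0,0,0,0,1.5]]]' >/dev/null && python3 g.py &&
$J '[[[8,0,0,0,0,0,1.5]]]' >/dev/null && python3 g.py &&
$J '[[[8,0,0,0,0,0,1.5]]]' >/dev/null && python3 g.py &&
$J '[[[8,0,0,0,0,0,1.5]]]' >/dev/null && python3 g.py &&
$J '[[[8,0,0,0,0,0,1.5]]]' >/dev/null && python3 g.py &&
$J '[[[8,0,0,0,0,0,1.5]]]' >/dev/null && python3 g.py
```

```text
8.85 -176.95 [ 0.1 -1.2 -6.4] Tz 0.064
8.97 -178.44 [-0.   0.6 -6.6] Tz 0.041
9.1 -179.94 [ 0.6 -0.  -6.9] Tz 0.003
9.22 178.56 [ 0.8 -0.4 -5.5] Tz 0.052
9.35 177.06 [ 0.4 -0.1 -6. ] Tz 0.048
9.47 175.56 [-1.2 -0.5 -7.1] Tz 0.059
9.6 174.06 [-0.1  0.1 -6.9] Tz 0.121
9.72 172.56 [ 0.5 -0.1 -6.8] Tz 0.094
9.85 171.06 [ 0.4 -0.6 -5.7] Tz 0.085
9.97 169.56 [ 1.3 -0.4 -5.5] Tz 0.073
10.1 168.06 [ 0.3 -1.  -7.4] Tz 0.048
10.22 166.57 [ 0.  -0.5 -6.3] Tz 0.082
10.35 165.06 [ 0.4  0.2 -7. ] Tz 0.059
10.47 163.56 [ 1.2 -1.  -6.4] Tz 0.072
```

```bash
J="python3 -m jog"
$J '[[[8,0,0,0,0,0,1.5]]]' >/dev/null; python3 g.py &&
$J '[[[8,0,0,0,0,0,1.5]]]' >/dev/null && python3 g.py &&
$J '[[[8,0,0,0,0,0,1.5]]]' >/dev/null && python3 g.py &&
$J '[[[8,0,0,0,0,0,1.5]]]' >/dev/null && python3 g.py &&
$J '[[[8,0,0,0,0,0,1.5]]]' >/dev/null && python3 g.py &&
$J '[[[8,0,0,0,0,0,1.5]]]' >/dev/null && python3 g.py &&
$J '[[[8,0,0,0,0,0,1.5]]]' >/dev/null && python3 g.py &&
$J '[[[8,0,0,0,0,0,1.5]]]' >/dev/null && python3 g.py &&
$J '[[[8,0,0,0,0,0,1.5]]]' >/dev/null && python3 g.py &&
$J '[[[8,0,0,0,0,0,1.5]]]' >/dev/null && python3 g.py &&
$J '[[[8,0,0,0,0,0,1.5]]]' >/dev/null && python3 g.py &&
$J '[[[8,0,0,0,0,0,1.5]]]' >/dev/null && python3 g.py &&
$J '[[[8,0,0,0,0,0,1.5]]]' >/dev/null && python3 g.py &&
$J '[[[8,0,0,0,0,0,1.5]]]' >/dev/null && python3 g.py
```

```text
10.6 162.06 [ 1.5  0.2 -6.4] Tz 0.038
10.72 160.56 [ 0.6 -0.3 -6.2] Tz 0.043
10.85 159.06 [ 0.4  0.6 -6.9] Tz 0.085
10.97 157.57 [ 0.7 -0.5 -5.8] Tz 0.037
11.1 156.07 [ 0.8  0.2 -6.3] Tz 0.048
11.22 154.57 [ 1.4 -0.1 -6.4] Tz 0.04
11.35 153.07 [ 0.4 -0.4 -7.1] Tz 0.104
11.47 151.58 [ 1.   0.4 -6.8] Tz 0.111
11.6 150.07 [ 0.6  0.4 -5.5] Tz 0.061
11.72 148.58 [ 1.  -0.3 -7.1] Tz 0.093
11.85 147.08 [ 0.8  0.4 -5.2] Tz 0.11
11.97 145.58 [-0.6 -0.2 -6.3] Tz 0.15
```

```bash
J="python3 -m jog"
$J '[[[8,0,0,0,0,0,0.4]]]' >/dev/null; python3 g.py
$J '[[[8,0,0,0,0,0,0.4]]]' >/dev/null; python3 g.py
```

```text
12.1 145.21 [ 0.9  0.7 -5.9] Tz 0.161
12.22 144.82 [-0.  -0.5 -6.9] Tz 0.105
```

```bash
J="python3 -m jog"
$J '[[[8,0,0,0,0,0,0.4]]]' >/dev/null; python3 g.py
$J '[[[8,0,0,0,0,0,0.4]]]' >/dev/null; python3 g.py
```

```text
12.35 144.43 [ 0.  -0.9 -6.1] Tz 0.154
12.47 144.03 [ 0.7  1.1 -5.5] Tz 0.182
```

```bash
J="python3 -m jog"
$J '[[[8,0,0,0,0,0,0.3]]]' >/dev/null; python3 g.py
$J '[[[8,0,0,0,0,0,0.3]]]' >/dev/null; python3 g.py
```

```text
12.6 143.73 [ 0.   0.6 -6.2] Tz 0.18
12.72 143.43 [ 0.6  0.1 -7.1] Tz 0.166
```

```bash
J="python3 -m jog"
$J '[[[8,0,0,0,0,0,0.2]]]' >/dev/null; python3 g.py
$J '[[[8,0,0,0,0,0,0.2]]]' >/dev/null; python3 g.py
$J '[[[8,0,0,0,0,0,0.2]]]' >/dev/null; python3 g.py
```

```text
12.85 143.23 [ 0.5  0.3 -5.7] Tz 0.133
12.97 143.04 [ 0.1  0.1 -7.3] Tz 0.186
13.1 142.84 [ 0.6  0.6 -5.9] Tz 0.13
```

```bash
J="python3 -m jog"
for i in 1 2 3 4 5 6; do $J '[[[8,0,0,0,0,0,0]]]' >/dev/null; python3 g.py; done
```

```text
13.22 142.84 [ 0.2  0.2 -5.6] Tz 0.139
13.35 142.84 [ 1.3 -0.  -6.8] Tz 0.132
13.47 142.84 [ 0.3  0.5 -5.5] Tz 0.151
13.6 142.84 [ 0.3  0.4 -7.1] Tz 0.158
13.72 142.84 [ 0.3 -0.7 -6.6] Tz 0.148
13.85 142.84 [ 0.1  0.6 -6. ] Tz 0.105
```

```bash
J="python3 -m jog"
$J '[[[8,0,0,0,0,0,0.6]]]' >/dev/null; python3 g.py; python3 r.py
for i in 1 2 3; do $J '[[[8,0,0,0,0,0,0]]]' >/dev/null; python3 g.py; done
```

```text
13.97 142.23 [ 0.6 -0.8 -6. ] Tz 0.25
t 13.975 az 142.23 pos [0.5638 0.0558 0.069 ] Ftool [ 0.57 -0.82 -6.01] Tz 0.25 T [ 0.1  -0.01  0.25] e7 -0.0749 grip 29.3 w 0.0104 q7 0.92
14.1 142.23 [ 0.4  0.3 -6.6] Tz 0.155
14.22 142.24 [ 0.6  0.7 -6.8] Tz 0.144
14.35 142.24 [ 0.3  0.9 -6.9] Tz 0.153
```

```bash
python3 -m jog '[[[28,0,0,0,0,0,0],[28,0,0,0,0,0,0],[28,0,0,0,0,0,0],[28,0,0,-5,0,0,0],[28,0,0,-20,0,0,0],[28,0,0,-45,0,0,0],[28,0,0,-45,0,0,0],[28,0,0,-45,0,0,0],[28,0,0,0,0,0,0]]]'
python3 - <<'E'
from h import *
c=cam("wrist"); save(c,"w4.png",s=1.5)
im=c["pixels"][140:220,210:310,::-1].astype(float); g=np.clip(255*(im/255)**.45,0,255).astype(np.uint8)
q=proj(c,[[.5645,.0553,.084]]);print(q)
g=cv2.resize(g,None,fx=7,fy=7,interpolation=cv2.INTER_CUBIC); u,v=((q[0]-[210,140]+.5)*7).astype(int); cv2.circle(g,(u,v),4,(0,0,255),-1)
cv2.imwrite("pics/w4c.png",g)
E
python3 r.py
```

```text
time_s: 15.48
ee_pos: [0.5662, 0.0537, 0.2328]
ee_rot: [0.003, 0.325, 0.946, 0.002]
ft_force: [1.1, 0.4, -0.8]
width: 0.0281
grasp_force: 0.0
[[259.45335634 176.88884633]]
t 15.525 az 142.12 pos [0.5648 0.0537 0.2303] Ftool [ 0.11 -0.13 -0.32] Tz 0.049 T [0.02 0.02 0.05] e7 -0.0128 grip 0.0 w 0.028 q7 0.84
```

View pics/w4c.png

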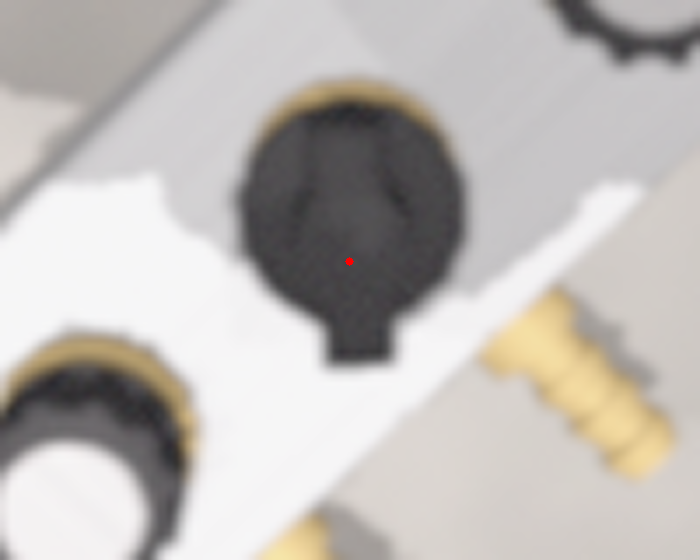

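```bash
python3 -m jog '[[[45,-6.2,-41.5,0,0,0,0],[45,-6.2,-41.5,0,0,0,0],[45,-6.2,-41.5,0,0,0,0],[45,-6.2,-41.5,0,0,0,0],[45,-6.2,-41.5,0,0,0,0],[45,-6.2,-41.5,0,0,0,0],[45,-6.2,-41.5,0,0,0,0],[45,-6.2,-41.5,0,0,0,0],[45,-6.2,-41.5,0,0,0,0],[45,-6.2,-41.5,0,0,0,0]]]'
python3 -m jog '[[[45,0,0,0,0,0,0]]]' >/dev/null
python3 - <<'E'
from h import *
c=cam("wrist"); save(c,"w5.png",s=1.5)
print(proj(c,[[.359,-.310,.066]]))
for k in ("cap","small_cap"):
  for o in vision.recognise("wrist",k)[:4]: print(k,o)
E
python3 r.py
```

```text
time_s: 16.77
ee_pos: [0.3564, -0.3124, 0.227]
ee_rot: [-0.001, 0.324, 0.946, 0.0]
ft_force: [0.6, 0.0, 0.7]
width: 0.0451
grasp_force: 0.0
[[266.52953812 177.23217925]]
cap {'rect': [244.1, 143.5, 42.6, 51.2], 'score': 0.94}
cap {'rect': [182.6, 84.9, 50.0, 45.4], 'score': 0.71}
cap {'rect': [188.7, 196.3, 44.9, 45.8], 'score': 0.63}
small_cap {'rect': [314.4, 209.1, 27.6, 35.7], 'score': 0.74}
t 17.05 az 142.2 pos [ 0.3581 -0.3107  0.2275] Ftool [-0.24 -0.63 -0.58] Tz -0.008 T [ 0.    0.   -0.01] e7 0.0009 grip 0.0 w 0.0449 q7 1.47
```

View pics/w5.png

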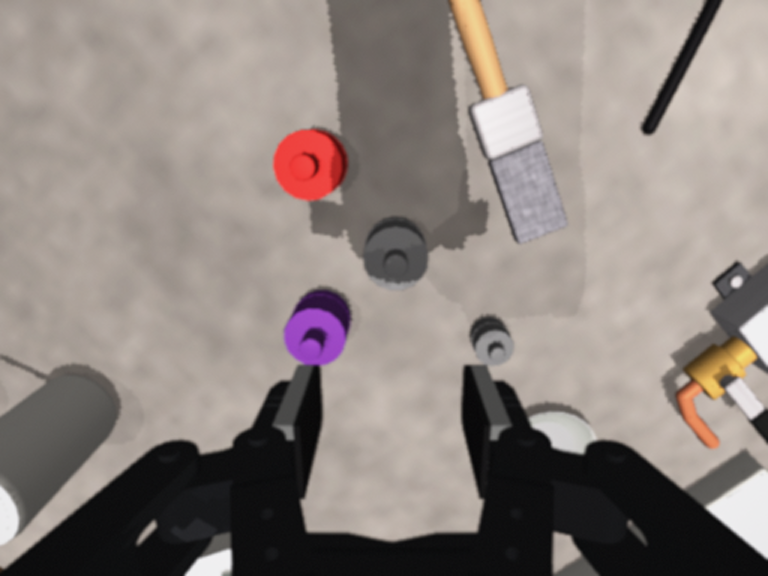

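```bash
python3 - <<'E'
from h import *
im=cv2.imread("pics/w5.png"); g=im[200:310,340:450].astype(float); g=np.clip(255*(g/255)**.45,0,255).astype(np.uint8)
cv2.imwrite("pics/w5c.png",cv2.resize(g,None,fx=5,fy=5,interpolation=cv2.INTER_CUBIC))
c=cam("wrist"); o=manip.get_obs()
for uv in [(263.3,176),(264,176)]:
    p=ray(c,uv,.066); print("cap",p)
E
```

```text
cap [ 0.35920471 -0.30785018  0.066     ]
cap [ 0.35961647 -0.30731884  0.066     ]
```

View pics/w5c.png

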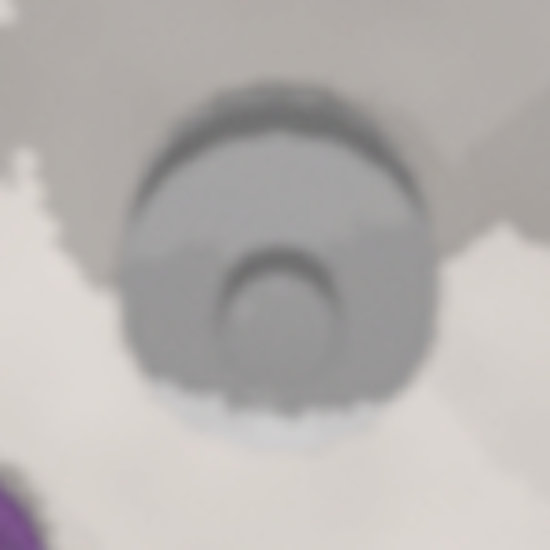

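```bash
python3 - <<'E'
from h import *
from scipy.spatial.transform import Rotation as Ro
c=cam("wrist"); o=manip.get_obs(); w,x,y,z=o["ee_rot"]; R=Ro.from_quat([x,y,z,w]).as_matrix(); p=np.array(o["ee_pos"])
K,d,r,t=KR(c); C=-cv2.Rodrigues(r)[0].T@t; print("cam in tool",R.T@(C-p), "cam axes in tool\n",(cv2.Rodrigues(r)[0]@R).round(4))
print("TCP px",proj(c,[p, p+R@[0,.0225,0],p-R@[0,.0225,0], p+R@[0,.0225,-.02],p-R@[0,.0225,-.02]])*1.5)
for uv,zz in [((264,176.7),.066),((264,172),.046)]:
    q=ray(c,uv,zz); print("cap",q,"tool mm",(R.T@(q-p)*1e3).round(1))
E
```

```text
cam in tool [ 0.07912568  0.00064321 -0.1432382 ] cam axes in tool
 [[-1.000e-04  1.000e+00  3.000e-04]
 [-9.529e-01  0.000e+00 -3.032e-01]
 [-3.032e-01 -3.000e-04  9.529e-01]]
TCP px [[389.48492604 389.32443166]
 [458.07893281 389.21952965]
 [320.9101711  389.1937835 ]
 [466.88016038 423.02468044]
 [328.30905899 362.43043406]]
cap [ 0.36051385 -0.3076545   0.066     ] tool mm [  0.    3.6 161.8]
cap [ 0.36079289 -0.30765123  0.046     ] tool mm [ -0.2   3.7 181.8]
```

```bash
python3 -m jog '[[[36,-1.5,2,45,0,0,0],[36,0,0,45,0,0,0],[36,0,0,45,0,0,0],[36,0,0,25,0,0,0],[36,0,0,11,0,0,0],[36,0,0,5,0,0,0],[36,0,0,0,0,0,0],[36,0,0,0,0,0,0]]]' 20; python3 r.py
python3 -m jog '[[[12,0,0,0,0,0,0],[12,0,0,0,0,0,0],[12,0,0,0,0,0,0],[12,0,0,0,0,0,0]]]'; python3 r.py
```

```text
time_s: 18.15
ee_pos: [0.3612, -0.3116, 0.0532]
ee_rot: [0.001, 0.324, 0.946, 0.0]
ft_force: [-0.3, -0.6, -0.1]
width: 0.0361
grasp_force: 0.0
t 18.15 az 142.14 pos [ 0.3612 -0.3116  0.0532] Ftool [-0.11 -0.62  0.08] Tz -0.007 T [-0.03 -0.05 -0.01] e7 -0.0019 grip 0.0 w 0.0361 q7 1.76
time_s: 18.65
ee_pos: [0.3607, -0.3115, 0.0526]
ee_rot: [0.0, 0.324, 0.946, -0.0]
ft_force: [0.4, -0.4, 2.2]
width: 0.015
grasp_force: 20.7
t 18.65 az 142.13 pos [ 0.3607 -0.3115  0.0526] Ftool [-0.57 -0.09 -2.23] Tz 0.027 T [-0.01 -0.    0.03] e7 0.0001 grip 20.7 w 0.015 q7 1.76
```

```bash
python3 -m jog '[[[36,0,0,0,0,0,0],[36,0,0,0,0,0,10],[36,0,0,0,0,0,10],[36,0,0,0,0,0,10],[36,0,0,0,0,0,10],[36,0,0,0,0,0,10],[36,0,0,0,0,0,10],[36,0,0,0,0,0,10],[36,0,0,0,0,0,10],[36,0,0,0,0,0,10]]]' >/dev/null; python3 r.py
python3 -m jog '[[[36,0,0,0,0,0,0],[12,0,0,0,0,0,0],[12,0,0,0,0,0,0],[12,0,0,0,0,0,0],[12,0,0,0,0,0,0],[12,0,0,0,0,0,0]]]' 30 > /dev/null; python3 r.py
```

```text
t 19.9 az 51.81 pos [ 0.3601 -0.3111  0.052 ] Ftool [-0.46  0.24 -0.35] Tz 0.043 T [-0.03 -0.03  0.04] e7 1.4341 grip 0.0 w 0.0361 q7 0.28
t 20.65 az 52.15 pos [ 0.3603 -0.3112  0.0523] Ftool [ 0.76 -1.17 -0.06] Tz 0.038 T [0.1  0.11 0.04] e7 0.0039 grip 29.2 w 0.0146 q7 0.28
```

```bash
python3 -m jog '[[[12,0,0,-10,0,0,0],[12,0,0,-30,0,0,0],[12,0,0,-50,0,0,0],[12,0,0,-50,0,0,0],[12,0,0,-10,0,0,0],[12,0,0,0,0,0,0]]]' >/dev/null; python3 r.py
python3 -m jog '[[[12,41.4,-6.3,0,0,0,0],[12,41.4,-6.3,0,0,0,0],[12,41.4,-6.3,0,0,0,0],[12,41.4,-6.3,0,0,0,0],[12,41.4,-6.3,0,0,0,0],[12,41.4,-6.3,0,0,0,0],[12,41.4,-6.3,0,0,0,0],[12,41.4,-6.3,0,0,0,0],[12,41.4,-6.3,0,0,0,0],[12,0,0,0,0,0,0]]]' >/dev/null; python3 r.py
python3 -m jog '[[[12,20,-3,0,0,0,0],[12,20,-3,0,0,0,0],[12,0,0,0,0,0,0],[12,0,0,0,0,0,0]]]' >/dev/null; python3 r.py
```

```text
t 21.4 az 52.16 pos [ 0.3607 -0.3111  0.2022] Ftool [ 0.24 -0.17  1.52] Tz -0.004 T [-0.    0.02 -0.  ] e7 -0.0479 grip 29.4 w 0.0144 q7 -0.14
t 22.65 az 52.45 pos [0.544  0.0213 0.1987] Ftool [-0.51 -0.14  0.87] Tz 0.001 T [-0.05  0.05  0.  ] e7 -0.0908 grip 29.4 w 0.0143 q7 -0.65
t 23.15 az 52.1 pos [0.564  0.0522 0.2022] Ftool [-0.33  0.27  1.23] Tz 0.008 T [-0.02  0.    0.01] e7 -0.0012 grip 29.4 w 0.0145 q7 -0.68
```

```bash
python3 -m jog '[[[12,2.8,-1.5,20,0,0,0],[12,0,0,20,0,0,0],[12,0,0,14,0,0,0],[12,0,0,0,0,0,0],[12,0,0,0,0,0,0],[12,0,0,0,0,0,0]]]' >/dev/null; python3 r.py
python3 - <<'E'
from h import *
c=cam("wrist"); im=c["pixels"][130:330,140:380,::-1].astype(float); g=np.clip(255*(im/255)**.5,0,255).astype(np.uint8)
cv2.imwrite("pics/w6.png",cv2.resize(g,None,fx=3,fy=3,interpolation=cv2.INTER_CUBIC))
s=cam("side"); save(s,"d6.png",(250,130,100,80),7)
E
```

```text
t 23.9 az 52.12 pos [0.5653 0.0561 0.1491] Ftool [-0.3   0.03  1.28] Tz 0.012 T [-0.05 -0.03  0.01] e7 -0.0004 grip 29.4 w 0.0147 q7 -0.65
```

View pics/w6.png

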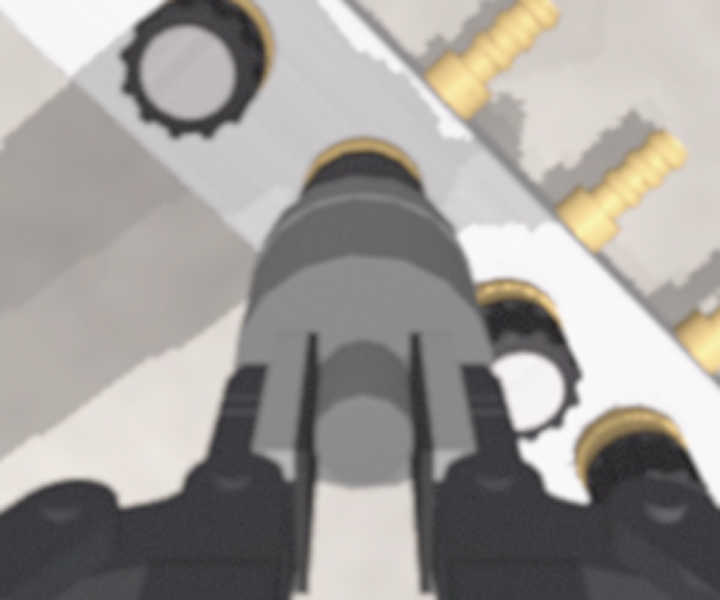

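```bash
python3 - <<'E'
from h import *
from scipy.spatial.transform import Rotation as Ro
c=cam("wrist"); o=manip.get_obs(); w,x,y,z=o["ee_rot"]; R=Ro.from_quat([x,y,z,w]).as_matrix(); p=np.array(o["ee_pos"]); print(p)
pr=lambda P:((proj(c,P)-[140,130]+.5)*3).round(1)
th=np.radians(np.arange(0,360,3))
def circ(cen,r,zz): return np.c_[cen[0]+r*np.cos(th),cen[1]+r*np.sin(th),0*th+zz]
top=lambda P:P[P[:,1].argmin()]
ax=np.array([.5645,.0553]);
for n,cen,r,zz in [("bonnet base",ax,.0165,.045),("bonnet top",ax,.0165,.057),("disc",ax,.017,.065),("cap rim",p[:2],.0225,p[2]-.0523),("cap top",p[:2],.0225,p[2]-.0063),("stud top",p[:2],.008,p[2]+.0137)]:
    q=pr(circ(cen,r,zz)); print(n,"top",top(q),"bot",q[:,1].max(),"lr",q[:,0].min(),q[:,0].max())
E
```

```text
[0.56501286 0.05612134 0.14882136]
bonnet base top [370.2 136.6] bot 255.4 lr 306.4 431.1
bonnet top top [370.4 148.6] bot 272.2 lr 303.8 434.2
disc top [370.7 155.2] bot 286.1 lr 299.8 438.5
cap rim top [371.8 165.3] bot 360.6 lr 264.5 474.4
cap top top [374.  242.9] bot 480.3 lr 238.6 503.2
stud top top [373.  381.8] bot 474.6 lr 318.7 424.8
```

```bash
python3 - <<'E'
from h import *
c=cam("wrist"); im=c["pixels"].astype(int)
print("center column 261, rows 170-222"); print([(r,*im[r,261]) for r in range(172,222)])
for r in (185,190,193,196,200,204,208): print(r,[int(v) for v in im[r,225:302].sum(1)//3])
np.save("w6.npy",im)
import pickle; pickle.dump({k:c[k] for k in c if k!="pixels"},open("c6.pkl","wb"))
E
```

```text
center column 261, rows 170-222
[(172, np.int64(159), np.int64(156), np.int64(158)), (173, np.int64(158), np.int64(155), np.int64(157)), (174, np.int64(147), np.int64(141), np.int64(141)), (175, np.int64(119), np.int64(106), np.int64(94)), (176, np.int64(108), np.int64(84), np.int64(52)), (177, np.int64(129), np.int64(97), np.int64(46)), (178, np.int64(134), np.int64(100), np.int64(48)), (179, np.int64(99), np.int64(74), np.int64(35)), (180, np.int64(47), np.int64(35), np.int64(19)), (181, np.int64(16), np.int64(14), np.int64(13)), (182, np.int64(17), np.int64(15), np.int64(17)), (183, np.int64(19), np.int64(17), np.int64(19)), (184, np.int64(18), np.int64(17), np.int64(18)), (185, np.int64(17), np.int64(16), np.int64(18)), (186, np.int64(17), np.int64(16), np.int64(18)), (187, np.int64(17), np.int64(16), np.int64(17)), (188, np.int64(25), np.int64(24), np.int64(25)), (189, np.int64(37), np.int64(36), np.int64(37)), (190, np.int64(43), np.int64(42), np.int64(43)), (191, np.int64(45), np.int64(43), np.int64(44)), (192, np.int64(44), np.int64(43), np.int64(44)), (193, np.int64(48), np.
[... 3093 characters left out ...]
, 176, 176, 176, 177, 178, 179, 181, 181]
204 [173, 172, 174, 174, 168, 148, 109, 70, 56, 61, 65, 61, 54, 48, 44, 43, 43, 43, 44, 44, 43, 43, 43, 44, 43, 43, 44, 43, 44, 44, 43, 44, 43, 44, 43, 44, 44, 43, 44, 43, 43, 43, 43, 43, 43, 43, 43, 42, 42, 42, 42, 42, 42, 41, 41, 42, 41, 41, 42, 46, 53, 56, 55, 55, 72, 110, 145, 166, 173, 175, 178, 186, 204, 217, 207, 193, 196]
208 [176, 176, 164, 134, 91, 65, 56, 52, 46, 42, 42, 42, 43, 43, 43, 43, 44, 42, 44, 44, 44, 44, 43, 43, 44, 43, 44, 44, 44, 44, 44, 44, 43, 43, 43, 43, 43, 43, 44, 44, 42, 43, 43, 43, 43, 42, 43, 43, 43, 42, 42, 42, 41, 42, 41, 41, 41, 40, 40, 40, 40, 40, 42, 49, 61, 66, 91, 157, 218, 240, 244, 244, 244, 244, 244, 244, 244]
```

```bash
python3 - <<'E'
from h import *
import pickle
from scipy.optimize import least_squares
c=pickle.load(open("c6.pkl","rb")); o=manip.get_obs(); p=np.array(o["ee_pos"]); print(p)
th=np.radians(np.arange(0,360,1.))
A=np.radians(52.1); X=np.array([np.cos(A),np.sin(A)]); Y=np.array([np.sin(A),-np.cos(A)])
def circ(cen,r,z): return proj(c,np.c_[cen[0]+r*np.cos(th),cen[1]+r*np.sin(th),0*th+z])
def hull(cen,parts): return cv2.convexHull(np.vstack([circ(cen,r,z) for r,z in parts]).astype(np.float32))
def fit(pts,parts,c0):
    f=lambda v:[cv2.pointPolygonTest(hull(c0+(v[0]*X+v[1]*Y)/1e3,parts),(float(a),float(b)),True) for a,b in pts]
    s=least_squares(f,[0,0],diff_step=1e-2,x_scale=1,method="trf",loss="soft_l1"); return s.x,np.round(f(s.x),1)
ax=np.array([.5645,.0553])
rim=[(261,188.5),(239.5,196),(283,196),(234.5,200),(286,200),(231.5,204),(289.7,204),(228.8,208)]
bon=[(261,174.8),(243.5,185),(279,185),(241.5,190),(280.8,190)]
h0=p[2]-.0523
a,ra=fit(rim,[(.0225,h0)],p[:2]); b,rb=fit(bon,[(.0165,.045),(.0165,.057),(.017,.058),(.017,.065)],ax)
print("rim offs(tool mm from TCP)",a,ra); print("bonnet offs from mech axis",b,rb)
capw=p[:2]+(a[0]*X+a[1]*Y)/1e3; axw=ax+(b[0]*X+b[1]*Y)/1e3; d=axw-capw
print("move cap tool xy mm",d@X*1e3,d@Y*1e3)
E
```

```text
[0.56493622 0.05612777 0.14873535]
rim offs(tool mm from TCP) [0. 0.] [ 3.9  2.4  4.4  1.3  5.2  0.7  4.5 -0.3]
bonnet offs from mech axis [0. 0.] [-0.2 -0.9  1.4 -0.8  1.9]
move cap tool xy mm -0.9211418583778364 0.16427364814901257
```

```bash
cat > fit.py <<'E'
from h import *
import pickle
from scipy.optimize import minimize
c=pickle.load(open("c6.pkl","rb")); p=np.array([.56493622,.05612777,.14873535])
th=np.radians(np.arange(0,360,1.))
A=np.radians(52.1); X=np.array([np.cos(A),np.sin(A)]); Y=np.array([np.sin(A),-np.cos(A)])
def circ(cen,r,z): return proj(c,np.c_[cen[0]+r*np.cos(th),cen[1]+r*np.sin(th),0*th+z])
def hull(cen,parts): return cv2.convexHull(np.vstack([circ(cen,r,z) for r,z in parts]).astype(np.float32))
def fit(pts,parts,c0):
    f=lambda v:np.array([cv2.pointPolygonTest(hull(c0+(v[0]*X+v[1]*Y)/1e3,parts),(float(a),float(b)),True) for a,b in pts])
    s=minimize(lambda v:np.abs(f(v)).sum()+.2*(f(v)**2).sum(),[.5,.5],method="Nelder-Mead"); return s.x,np.round(f(s.x),1)
ax=np.array([.5645,.0553])
rim=[(261,188.5),(239.5,196),(283,196),(234.5,200),(286,200),(231.5,204),(289.7,204),(228.8,208)]
bon=[(261,174.8),(243.5,185),(279,185),(241.5,190),(280.8,190)]
for h0 in (p[2]-.0523,p[2]-.054):
    a,ra=fit(rim,[(.0225,h0)],p[:2]); b,rb=fit(bon,[(.0165,.045),(.0165,.057),(.017,.058),(.017,.065)],ax)
    print("rim",a,ra,"bon",b,rb)
    d=ax+(b[0]*X+b[1]*Y)/1e3-p[:2]-(a[0]*X+a[1]*Y)/1e3
    print("move cap tool xy mm",d@X*1e3,d@Y*1e3)
E
python3 fit.py
```

```text
rim [-3.03617675 -1.43051478] [-0.8  0.2 -0.7  0.   0.3  0.2  0.  -0. ] bon [-0.41743004 -1.03227209] [-0.7  0.   0.   0.3  0.5]
move cap tool xy mm 1.6976030853897688 0.562515292716154
rim [-3.43086366 -1.40955742] [-0.6  0.3 -0.6  0.   0.3  0.2  0.  -0.2] bon [-0.41743004 -1.03227209] [-0.7  0.   0.   0.3  0.5]
move cap tool xy mm 2.092289994570177 0.5415579258305078
```

```bash
cat > f.py <<'E'
from h import *
import sys
from scipy.spatial.transform import Rotation as Ro
o=manip.get_obs(); w,x,y,z=o["ee_rot"]; R=Ro.from_quat([x,y,z,w]).as_matrix(); F=R.T@o["ft_force"]
print(round(o["time_s"],2),o["ee_pos"].round(4),F.round(1),o["ft_torque"].round(2))
sys.exit(int(F[2]<-2 or np.hypot(F[0],F[1])>3))
E
J="python3 -m jog"
$J '[[[12,0.4,0.3,4,0,0,0],[12,0,0,3,0,0,0]]]' >/dev/null; python3 f.py &&
$J '[[[12,0,0,2,0,0,0]]]' >/dev/null && python3 f.py &&
$J '[[[12,0,0,2,0,0,0]]]' >/dev/null && python3 f.py &&
$J '[[[12,0,0,2,0,0,0]]]' >/dev/null && python3 f.py &&
$J '[[[12,0,0,2,0,0,0]]]' >/dev/null && python3 f.py &&
$J '[[[12,0,0,2,0,0,0]]]' >/dev/null && python3 f.py &&
$J '[[[12,0,0,2,0,0,0]]]' >/dev/null && python3 f.py &&
$J '[[[12,0,0,2,0,0,0]]]' >/dev/null && python3 f.py &&
$J '[[[12,0,0,2,0,0,0]]]' >/dev/null && python3 f.py
```

```text
24.35 [0.5651 0.0562 0.141 ] [-0.2 -0.1  1.6] [-0.   -0.01 -0.02]
24.48 [0.565  0.0562 0.1389] [-0.5 -0.9  0.7] [-0.02  0.05  0.07]
24.6 [0.5651 0.0561 0.1371] [-0.3  0.2  1. ] [-0.03  0.03  0.02]
24.73 [0.5652 0.0562 0.1352] [-0.4 -0.3  1.4] [-0.03  0.01  0.01]
24.85 [0.5652 0.0562 0.1332] [ 0.5 -0.2 -0.6] [-0.    0.02 -0.01]
24.98 [0.5652 0.0562 0.1312] [0.8 0.7 0.4] [-0.   -0.01 -0.  ]
25.1 [0.5652 0.0562 0.1292] [1.  0.4 0.4] [0.   0.01 0.02]
25.23 [0.5652 0.0562 0.1272] [0.7 0.2 0.1] [-0.02 -0.04  0.06]
25.35 [0.5652 0.0562 0.1252] [-0.3  0.7  1.3] [-0.01  0.03  0.04]
```

```bash
J="python3 -m jog"
$J '[[[12,0,0,2,0,0,0]]]' >/dev/null; python3 f.py &&
$J '[[[12,0,0,2,0,0,0]]]' >/dev/null && python3 f.py &&
$J '[[[12,0,0,2,0,0,0]]]' >/dev/null && python3 f.py &&
$J '[[[12,0,0,2,0,0,0]]]' >/dev/null && python3 f.py &&
$J '[[[12,0,0,2,0,0,0]]]' >/dev/null && python3 f.py &&
$J '[[[12,0,0,2,0,0,0]]]' >/dev/null && python3 f.py &&
$J '[[[12,0,0,2,0,0,0]]]' >/dev/null && python3 f.py &&
$J '[[[12,0,0,2,0,0,0]]]' >/dev/null && python3 f.py &&
$J '[[[12,0,0,2,0,0,0]]]' >/dev/null && python3 f.py &&
$J '[[[12,0,0,2,0,0,0]]]' >/dev/null && python3 f.py &&
$J '[[[12,0,0,2,0,0,0]]]' >/dev/null && python3 f.py &&
$J '[[[12,0,0,2,0,0,0]]]' >/dev/null && python3 f.py &&
$J '[[[12,0,0,2,0,0,0]]]' >/dev/null && python3 f.py
```

```text
25.48 [0.5652 0.0562 0.1232] [ 0.   0.5 -0.4] [-0.05  0.06 -0.  ]
25.6 [0.5652 0.0562 0.1212] [-0.3 -0.2  0.6] [ 0.02 -0.01  0.01]
25.73 [0.5652 0.0562 0.1192] [0.9 0.1 0.6] [ 0.03  0.01 -0.02]
25.85 [0.5652 0.0562 0.1172] [-1.  -0.7  1.8] [ 0.02  0.01 -0.  ]
25.98 [0.5652 0.0562 0.1152] [-0.3 -0.1  0.4] [-0.02  0.02  0.01]
26.1 [0.5652 0.0561 0.1132] [ 0.1 -0.4  0.8] [0.01 0.04 0.04]
26.23 [0.5652 0.0561 0.1112] [-0.3  0.7  0.3] [ 0.01  0.   -0.05]
26.35 [0.5652 0.0562 0.1092] [-0.2 -0.4 -0.4] [ 0.02 -0.   -0.02]
26.48 [0.5652 0.0562 0.1072] [0.5 0.  0.9] [-0.03  0.01  0.01]
26.6 [0.5652 0.0562 0.1052] [-0.2 -0.2  1.2] [ 0.06  0.01 -0.06]
26.73 [0.5652 0.0562 0.1032] [0.2 0.3 0.8] [ 0.02  0.05 -0.03]
26.85 [0.5652 0.0562 0.1012] [ 0.3 -0.   1.6] [-0.01  0.07 -0.  ]
26.98 [0.5652 0.0562 0.0992] [0.1 0.3 0.8] [-0.  0. -0.]
```

```bash
J="python3 -m jog"
$J '[[[12,0,0,0.5,0,0,0]]]' >/dev/null; python3 f.py &&
$J '[[[12,0,0,0.5,0,0,0]]]' >/dev/null && python3 f.py &&
$J '[[[12,0,0,0.5,0,0,0]]]' >/dev/null && python3 f.py &&
$J '[[[12,0,0,0.5,0,0,0]]]' >/dev/null && python3 f.py &&
$J '[[[12,0,0,0.5,0,0,0]]]' >/dev/null && python3 f.py &&
$J '[[[12,0,0,0.5,0,0,0]]]' >/dev/null && python3 f.py &&
$J '[[[12,0,0,0.5,0,0,0]]]' >/dev/null && python3 f.py &&
$J '[[[12,0,0,0.5,0,0,0]]]' >/dev/null && python3 f.py
```

```text
27.1 [0.5651 0.0562 0.0987] [0.2 0.5 0. ] [-0.02 -0.02  0.03]
27.23 [0.5652 0.0562 0.0983] [0.5 0.8 0. ] [-0.04 -0.02  0.01]
27.35 [0.5653 0.0562 0.0979] [ 0.5 -1.   0.9] [-0.02  0.02 -0.02]
27.48 [0.5652 0.0562 0.0973] [-0.4 -0.3 -0.2] [ 0.05 -0.01 -0.04]
27.6 [0.5653 0.0563 0.0972] [-0.5 -1.4 -4.6] [ 0.01  0.34 -0.01]
```

```bash
python3 -m jog '[[[20,0,0,0,0,0,0],[30,0,0,0,0,0,0],[30,0,0,0,0,0,0],[30,0,0,-3,0,0,0],[30,0,0,-15,0,0,0],[30,0,0,-40,0,0,0],[30,0,0,-50,0,0,0],[30,0,0,-20,0,0,0],[30,0,0,0,0,0,0],[30,0,0,0,0,0,0]]]'
python3 - <<'E'
from h import *
c=cam("wrist"); im=c["pixels"][90:290,140:380,::-1]
s=cam("side"); a=cv2.resize(np.ascontiguousarray(im),(480,400)); b=cv2.resize(np.ascontiguousarray(s["pixels"][150:230,250:310,::-1]),(300,400),interpolation=cv2.INTER_CUBIC)
cv2.imwrite("pics/end.png",np.hstack([a,b]))
E
```

```text
time_s: 28.85
ee_pos: [0.5646, 0.0562, 0.2241]
ee_rot: [-0.0, 0.898, 0.439, -0.0]
ft_force: [-0.8, 0.1, -0.1]
width: 0.0301
grasp_force: 0.0
```

View pics/end.png

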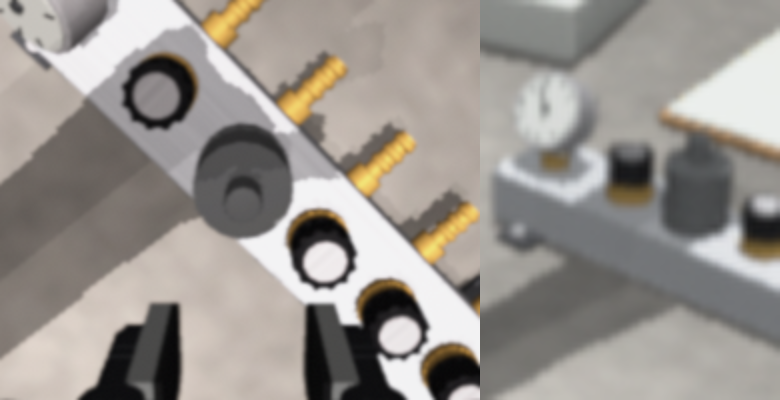

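The final view shows the grey cap standing upright and flat on the manifold over the wing valve, at about (243,185). The knobs next to it are clear and the gripper is free.

```bash
python3 -c "
from rig import workorder; print(workorder.sign_off())"
```

```text
the job is handed in; nothing more can be done
None
```

The wing valve is closed finger-tight, at about 0.15–0.25 N m by the noisy wrist torque. The larger grey cap sits flat over its handle, the gripper has let go, and the job is handed in at about 29 s.

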